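# Take the tab-locked tail cap off the dive light

## Robot

A 6-joint arm with a two-finger parallel gripper is mounted at the origin on the work surface. World frame = base frame: x ahead of the robot, y to its left, z up, the work surface at z = 0. Lengths are in m, angles in rad, forces in N, time in s.
With the tool pointing down it reaches from about 0.35 to 1 m from the base axis. Payload 7.1 kg.
Tool frame: the origin (TCP) lies at the very end of the fingers, on their centre line; the grasp point (between the pads) lies 19 mm behind it; z points along the fingers, y is the direction in which the jaws open and shut (so a half turn about z gives the same grasp; the last joint's range is limited). The gripper opens to 85 mm and grips with 20 to 120 N. Pads are 22 mm wide; open, the fingers measure 114 mm over their backs; the gripper's body (76 mm by 85 mm) begins 54 mm behind the grasp point. The pads swing forward as they close: fully open they stand 13 mm farther back than shut.
Start: joints at [-0.019, 0.423, 1.63, -0, 1.089, -0.019], TCP at [0.625, 0, 0.231] pointing down, gripper open.
Joint ranges: [-3, 3], [-0.9, 2.11], [0.09, 2.58], [-1.31, 4.45], [0.11, 2.69], [-2.54, 2.54]. Speed limits (rad/s): [2.39, 2.39, 3.01, 3.14, 3.14, 3.14].

## Interface

Orientations are given as [roll, pitch, yaw] about the fixed x, y, z axes, in that order (R = Rz(yaw) Ry(pitch) Rx(roll)).
In Python, from station import readout, grab_frame, calibration, bot gives the robot as it stands.
- The arm moves only by the tool drive_tool, never from a script. Its argument "moves" is a list that holds one entry, the list of rows, each a list of 6 numbers: the shift along the tool's x, y, z in cm, then the turn, a rotation vector about the tool's x, y, z in rad. In form: [[[tx, ty, tz, rx, ry, rz], ...]]. A call has 1 to 10 rows; each row is the pose to reach, as a shift and turn from the pose measured when the call began, along the tool's axes at that moment; what a row does not reach only later rows make up. A row lasts 1/10 s, in which the tool goes at most 50 mm and 8.59 degrees, less where a joint would pass 70% of its speed; a pose out of reach is approached as far as the arm can. A call with a gripper value outside its range is refused whole. "hand" is the finger opening in cm, from 0 to 8.54, set as the call begins (left out, the last holds). The fingers move at their own pace and stop on an object; the grip force is fixed at half the most. Time passes only in rows, so rows that repeat a pose let the fingers close. It gives the time, the measured TCP pose, the force and the opening at its end, in the units of the state.
- readout.read_state(): the state, without advancing time (a new reading comes with each control period).
- grab_frame(name): name is "scene" or "side" or "wrist"; returns (picture, depth): 480x640x3 uint8, blue, green, red; 480x640 float32, m along the optical axis (not along the pixel's ray), 0 where there is no reading.
- calibration(name): a dict with "fx", "fy", "cx", "cy" (pixels), "k1" (the pictures are not rectified: a ray, as slopes to the right and down, at radius r is drawn at 1 + k1 r^2 times it, then the intrinsics apply), "pose" (4x4, takes a point from camera to world coordinates); the wrist camera has in their place "mount" (4x4, takes a point from camera to tool coordinates, whose origin is the TCP and whose axes are the flange's). Camera axes: x right, y up, looking along -z (the intrinsics and any distortion apply to the point x, -y, -z); pixel columns grow to the right and rows downward; lengths in m; the calibration is good to about 2 mm. A picture is of the moment at which its call begins: read the wrist's pose just before it. calibration takes no time and is no camera call.
- bot.hand_in(): hands the job in, once; it reports no verdict.
The state is a dict: "t": time; "joint_pos": joint angles; "qd": joint speeds; "joint_efforts": joint torques, N m; "ee_pos": TCP position; "orientation": TCP orientation; "contact_force": force on the tool from outside, world axes, zero at the start; "wrist_torque": the same for the moment, N m; "width": opening from 0.0 (shut) to 1.0 (fully open).
Only numpy, scipy, OpenCV 4.12 (cv2) and the standard library are available. Lean on these libraries where they do the work, as an engineer would, in place of code of your own. Each camera call takes 0.05 s, during which the arm holds its last target.

## Task

Open the dive light to air it: pinch the two side tabs of its tail cap together, turn the cap counter-clockwise (seen from above) until you feel it reach its stop, and lift it straight off, never twisting or pulling it hard against its catches. Then set the cap down gently on the flat middle of the shell dish, right way up as it came off, let go of it, and leave everything else where it is.

Things in the scene. Friction and masses are not known exactly. Their poses are not given: they have to be found in the camera images.
- light_rim (a point): Dive light, nose down in a square grey dock (110 x 110 mm, fixed), rubber barrel 60 mm thick. Point: on its axis, on the flat top rim the cap sits on, 100 mm above the surface; z up, x and y turn with the light. A brass post on the rim, 19 mm wide, 6 mm high, centres the cap with 1.5 mm of play. More than 25 N between the cap and the catches round the rim (posts, lips, stop) breaks them.
- lock_notch (a point): Fixed on the light 31 mm out on its +y side, 17 mm above the rim: top of the pair of small lock posts that hold the tooth of a tab; another pair is opposite, on -y. Keep fingertips above this height beside the cap. The collar round the rim (70 mm across) has bayonet lips, 10 mm high, that hold the cap down after 1.5 mm of lift unless it is at its stop; turned fully, it is clear 10 mm up.
- cap_mid (a point): Grey plastic tail cap, 54 mm high, about 100 g, loose but locked on the light at the start, its axes then parallel to the light's. Point: on its axis half-way up, 27 mm above its underside; z up. Two upright flat tabs on its +y and -y sides, 18 mm wide, outer faces 54 mm apart free, 42 mm fully pinched, from 20 to 54 mm above the underside. With either tab out it cannot turn.
- cap_grip (a point): On the cap's axis, 40 mm above its underside: pinch the tabs here, along the cap's y, from above. Both fully in, the cap turns easily (under 0.1 N m) counter-clockwise until its lugs meet rigid stops. How far differs from light to light, 34 to 86 degrees: find it by feel. Only in the last 6 degrees before the stop do the lugs clear the lips so that the cap lifts off.
- tab_a (a joint): How far the tab on the cap's +y side is pressed in, 0 (free) to 0.006 m (fully in); a spring holds it out with 4 N at the start and 10 N at the end of travel.
- tab_b (a joint): The same for the tab on the cap's -y side.
- dish_in (a point): White glazed scallop-shaped dish, 0.45 kg, about 165 mm across, loose on the surface. The point is the centre of its flat inner floor (128 mm across), 6 mm above the surface; z up. The sloping rim is 21 mm high.
- fin_buckle: Blue plastic fin-buckle spare, a flat ladder 60 x 32 x 10 mm; a bystander. Origin under its centre.
- battery: Steel battery cell, 26 mm across, 68 mm high, standing; a bystander. Origin under its centre.
- mask_box: Clear polycarbonate mask box 196 x 106 x 87 mm with a mask inside; a bystander. Origin under its centre.
- snorkel: Folded-down black and yellow snorkel, about 330 x 100 x 22 mm, lying; a bystander. Origin under the middle of its long tube.
- lotion: Orange lotion bottle, 56 mm across, 160 mm high; a bystander. Origin under its centre.
- mug: Blue mug, 80 mm across, 90 mm high; a bystander. Origin under its centre.

How it is judged:
By the outcome, as a careful person would: the job done as asked, in the order asked, and still so for the second after the job is handed in, with the robot touching nothing.
It also fails if it takes over 72 s, if anything falls off the work surface, if the arm or the gripper's body presses on something with over 40 N, if the wrist force passes 120 N, or if a joint passes its speed limit or range.

## Working session

There is one attempt and no reset: what is moved stays moved. The work goes in short steps, Python scripts to look and compute and a tool call to move; the robot and the scene stay as the last step left them, time stands still between calls to the robot, and variables do not carry over. Pictures are saved under pics/ and viewed, and the job is handed in when it is done.

Besides the shell and the picture viewer there is one more tool, called after "Call:" as a command line: name --argument value ..., lists and objects as JSON in quotes. drive_tool: Moves the arm, as the interface text tells. Its arguments: {"type":"object","properties":{"moves":{"type":"array","items":{"type":"array","items":{"type":"array","items":{"type":"number"}}}},"hand":{"type":"number"}},"required":["moves"]}

```bash
mkdir -p pics; ls; python3 - <<'E'
from station import readout, grab_frame, calibration, bot
import cv2, numpy as np, pickle
print(readout.read_state())
for n in ["scene","side","wrist"]:
    s=readout.read_state(); im,d=grab_frame(n); c=calibration(n)
    cv2.imwrite(f"pics/{n}0.png",im); pickle.dump((im,d,c,s),open(f"{n}0.pkl","wb"))
    print(n,{k:(np.round(v,4).tolist()) for k,v in c.items()})
E
```

```text
pics
{'t': 0.0, 'joint_pos': array([-1.89999519e-02,  4.23867158e-01,  1.63072333e+00,  3.45239404e-05,
        1.08860944e+00, -1.89927672e-02]), 'qd': array([ 0.00092394,  0.0001051 ,  0.00044296,  0.00080103,  0.00166659,
       -0.00064051]), 'joint_efforts': array([ 6.87376578e-04, -5.57382560e+01, -2.81743366e+01,  7.52266601e-05,
        7.21184188e-03,  1.02962622e-05]), 'ee_pos': array([6.24429038e-01, 4.58072822e-05, 2.30516176e-01]), 'orientation': array([-3.13998625e+00, -6.10810660e-05,  1.57077306e+00]), 'contact_force': array([-0.07200887, -0.64757415,  0.37981663]), 'wrist_torque': array([-0.01763253,  0.00486031, -0.00724149]), 'width': 0.9999030792403554}
scene {'fx': 593.3006, 'fy': 593.3006, 'cx': 324.1121, 'cy': 236.628, 'k1': 0.0443, 'pose': [[0.2829, -0.6847, 0.6717, 1.4778], [0.9591, 0.2, -0.2002, -0.2868], [0.0027, 0.7008, 0.7133, 1.1609], [0.0, 0.0, 0.0, 1.0]]}
side {'fx': 570.8919, 'fy': 570.8919, 'cx': 321.7475, 'cy': 241.6689, 'k1': -0.0445, 'pose': [[-0.8557, 0.2896, -0.4288, -0.0388], [-0.5173, -0.4988, 0.6954, 0.8563], [-0.0125, 0.8169, 0.5767, 0.8382], [0.0, 0.0, 0.0, 1.0]]}
wrist {'fx': 381.2207, 'fy': 381.2207, 'cx': 321.7243, 'cy': 244.0506, 'k1': -0.0283, 'mount': [[0.0, 0.947, 0.3212, 0.0819], [1.0, 0.0001, -0.0004, -0.0005], [-0.0004, 0.3212, -0.947, -0.1413], [0.0, 0.0, 0.0, 1.0]]}
```

View pics/scene0.png

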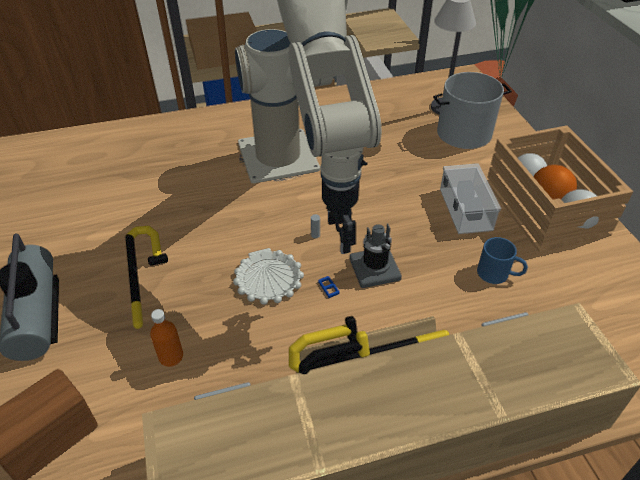

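View pics/side0.png

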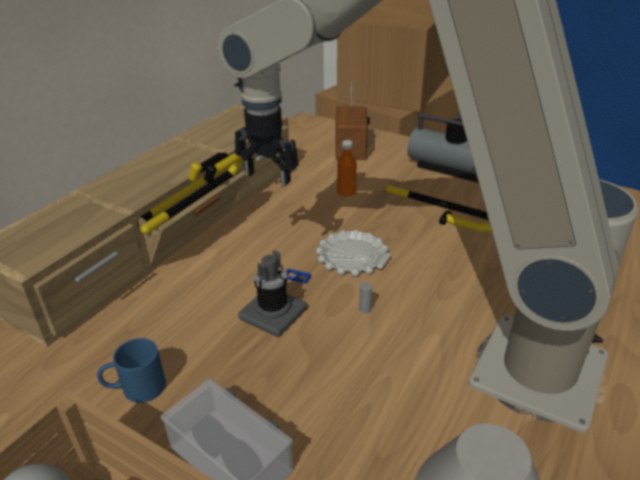

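View pics/wrist0.png

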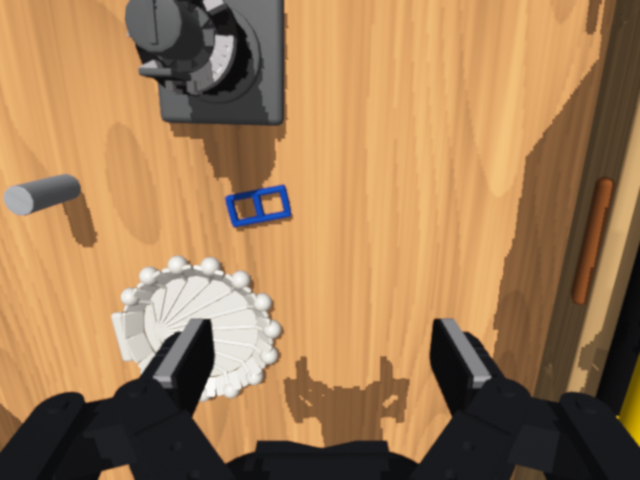

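The scene shows the light in its dock (~375,250), the dish (~268,275), the battery (315,227) and the buckle (328,287). The dock and dish are also in the wrist view, at (220,60) and (205,330). Next I'll set up helpers and get rough positions.

```bash
cat > h.py <<'E'
import cv2, numpy as np, pickle
from scipy.spatial.transform import Rotation as R
def campose(c,s):
    if "pose" in c: return np.array(c["pose"])
    T=np.eye(4); T[:3,:3]=R.from_euler('xyz',s["orientation"]).as_matrix(); T[:3,3]=s["ee_pos"]
    return T@np.array(c["mount"])
def K(c): return np.array([[c["fx"],0,c["cx"]],[0,c["fy"],c["cy"]],[0,0,1.]])
def D(c): return np.array([c["k1"],0,0,0.])
def slopes(c,px): return cv2.undistortPoints(np.array(px,float).reshape(-1,1,2),K(c),D(c)).reshape(-1,2)
def rays(c,s,px):
    T=campose(c,s); u=slopes(c,px); d=np.c_[u[:,0],-u[:,1],-np.ones(len(u))]@T[:3,:3].T
    return T[:3,3],d
def onplane(c,s,px,z):
    o,d=rays(c,s,px); return o+d*((z-o[2])/d[:,2])[:,None]
def bydepth(c,s,d,px):
    o,r=rays(c,s,px); px=np.array(px).reshape(-1,2).astype(int); return o+r*d[px[:,1],px[:,0]][:,None]
def cloud(c,s,d,box=None):
    v,u=np.nonzero(d>0); P=bydepth(c,s,d,np.c_[u,v]); return np.c_[u,v],P
def proj(c,s,P):
    T=campose(c,s); q=(np.atleast_2d(P)-T[:3,3])@T[:3,:3]; q=q*[1,-1,-1]
    return cv2.projectPoints(q,np.zeros(3),np.zeros(3),K(c),D(c))[0].reshape(-1,2)
E
python3 - <<'E'
from h import *
for n in ["scene","side","wrist"]:
    im,d,c,s=pickle.load(open(f"{n}0.pkl","rb"))
    px,P=cloud(c,s,d)
    print(n,(d>0).mean())
    col=im[px[:,1],px[:,0]].astype(int)
    hsv=cv2.cvtColor(im,cv2.COLOR_BGR2HSV)[px[:,1],px[:,0]].astype(int)
    ok=(P[:,0]>.3)&(P[:,0]<.9)&(abs(P[:,1])<.4)
    # table
    t=ok&(abs(P[:,2])<.004); print(" table z",np.median(P[ok][:,2]))
    m=ok&(hsv[:,1]<60)&(hsv[:,2]>150)&(P[:,2]<.03); 
    print(" dish",np.median(P[m],0),np.percentile(P[m],[1,99],axis=0))
    m=ok&(hsv[:,1]<90)&(hsv[:,2]<110)&(P[:,2]>.1)&(P[:,2]<.16)&(P[:,1]>0.05)&(P[:,1]<.25)
    if m.sum(): print(" cap",m.sum(),np.median(P[m],0),np.percentile(P[m],[1,99],axis=0))
    m=ok&(P[:,2]>.015)&(P[:,2]<.09)&(P[:,1]>0.05)&(P[:,1]<.25)
    if m.sum(): print(" light body",m.sum(),np.median(P[m],0),np.percentile(P[m],[1,99],axis=0))
for n,b in [("scene",(330,200,430,300)),("side",(225,240,325,340)),("wrist",(110,0,310,150))]:
    im=pickle.load(open(f"{n}0.pkl","rb"))[0]; x0,y0,x1,y1=b
    f=600//(max(x1-x0,y1-y0)); cv2.imwrite(f"pics/{n}0c.png",cv2.resize(im[y0:y1,x0:x1],None,fx=f,fy=f,interpolation=cv2.INTER_CUBIC))
E
```

```text
scene 0.9957584635416666
 table z 0.0039514027396838625
 dish [ 0.48576589 -0.1479159   0.00930506] [[ 0.4064693  -0.21719496  0.00122224]
 [ 0.56995687 -0.05977502  0.02595685]]
 cap 635 [0.54665688 0.12025208 0.13172236] [[0.51542176 0.05222574 0.10043184]
 [0.8607415  0.15910983 0.15591802]]
 light body 1239 [0.56232397 0.11381718 0.02492225] [[0.48651126 0.07627095 0.01584798]
 [0.59250065 0.18298607 0.08393032]]
side 0.995927734375
 table z 0.0015955915125553943
 dish [ 0.49532161 -0.14998124  0.01004593] [[ 0.41781235 -0.21631961  0.00230548]
 [ 0.5657827  -0.05437795  0.02351928]]
 cap 877 [0.53022937 0.1370831  0.13177535] [[0.5035194  0.05444541 0.10019111]
 [0.88640083 0.2403663  0.1545214 ]]
 light body 3250 [0.56821021 0.15752851 0.03784093] [[0.48143627 0.05775757 0.0158571 ]
 [0.88284858 0.24660936 0.08855466]]
wrist 0.9959895833333333
 table z -0.0008214787266646872
 dish [ 0.50324393 -0.12708399  0.00698827] [[ 0.40456246 -0.21679993  0.00271909]
 [ 0.57164568 -0.05613281  0.02186653]]
 cap 6030 [0.5424615  0.12210998 0.14025052] [[0.52211864 0.09668622 0.10055692]
 [0.56535422 0.14670984 0.15292426]]
 light body 10733 [0.57152915 0.10584115 0.02121675] [[0.48441543 0.05580099 0.01568521]
 [0.87942176 0.17071904 0.08826809]]
```

View pics/scene0c.png

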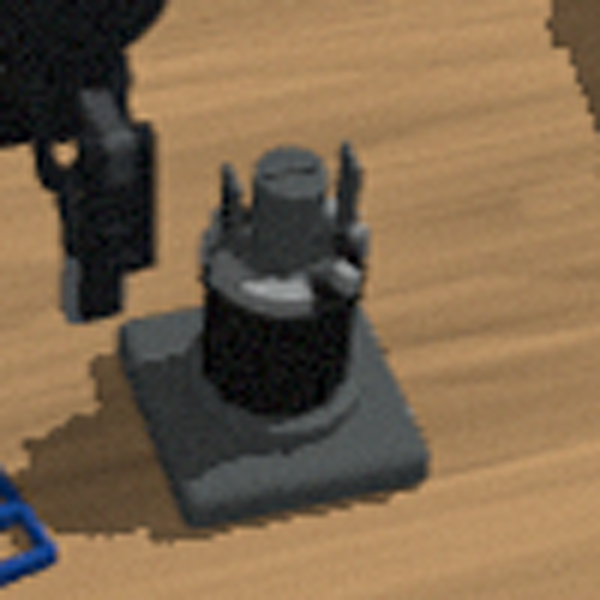

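View pics/wrist0c.png

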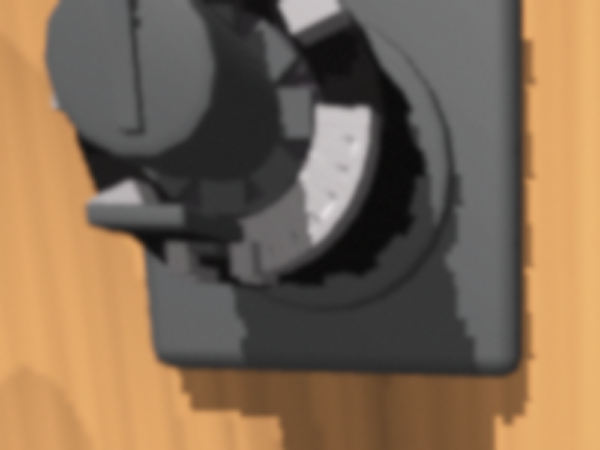

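View pics/side0c.png

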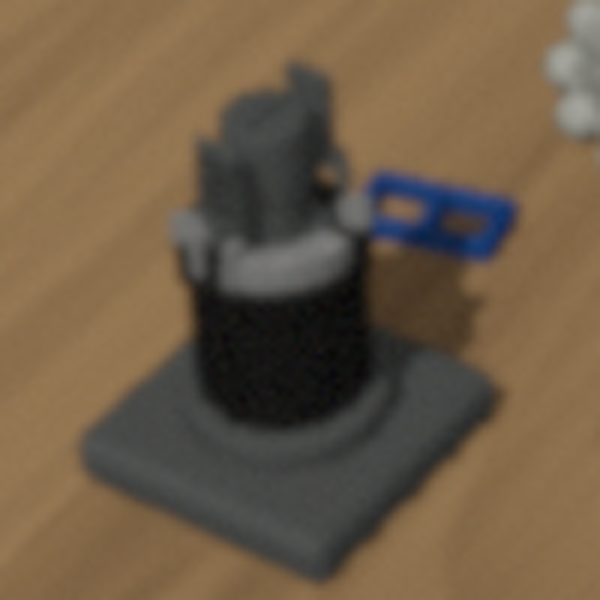

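The wrist crop shows the cap knob top (left, cut off at the image edge) with a tab below it, so the tabs run roughly along world y. I'll hover above the cap for a clean view.

Call:
drive_tool --moves '[[[3,-2,-3,0,0,0],[6,-4,-3,0,0,0],[9,-6,-3,0,0,0],[12.2,-8.2,-3,0,0,0],[12.2,-8.2,-3,0,0,0],[12.2,-8.2,-3,0,0,0],[12.2,-8.2,-3,0,0,0]]]'

```text
t: 0.85
ee_pos: [0.5431, 0.1216, 0.2608]
orientation: [-3.141, 0.0, 1.571]
contact_force: [-0.3, -0.4, -0.0]
width: 0.998
```

```bash
cat > snap.py <<'E'
import sys
from h import *
from station import readout, grab_frame, calibration
def snap(tag,names):
    for n in names:
        s=readout.read_state(); im,d=grab_frame(n); pickle.dump((im,d,calibration(n),s),open(f"{n}{tag}.pkl","wb")); cv2.imwrite(f"pics/{n}{tag}.png",im)
    print({k:np.round(v,4).tolist() for k,v in readout.read_state().items() if k in("t","ee_pos","orientation","contact_force","wrist_torque","width","joint_pos")})
if __name__=="__main__": snap(sys.argv[1],sys.argv[2:])
E
python3 snap.py 1 wrist
```

```text
{'t': 0.9, 'joint_pos': [0.1984, 0.2895, 1.7554, 0.0, 1.0977, 0.1992], 'ee_pos': [0.5432, 0.1213, 0.2607], 'orientation': [-3.1406, 0.0002, 1.57], 'contact_force': [-0.6082, -0.8417, 0.0042], 'wrist_torque': [0.0239, -0.049, -0.0395], 'width': 1.0039}
```

View pics/wrist1.png

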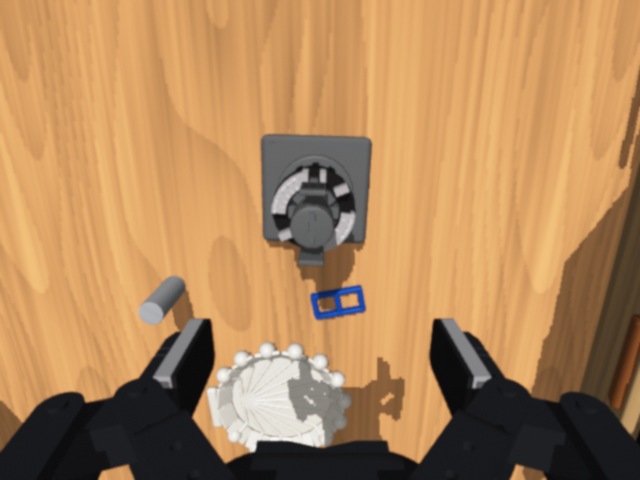

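```bash
python3 - <<'E'
from h import *
im,d,c,s=pickle.load(open("wrist1.pkl","rb"))
cv2.imwrite("pics/w1c.png",cv2.resize(im[120:280,240:400],None,fx=5,fy=5,interpolation=cv2.INTER_CUBIC)[:600*5//3])
cv2.imwrite("pics/w1c.png",cv2.resize(im[130:280,240:400],(640,600),interpolation=cv2.INTER_CUBIC))
px,P=cloud(c,s,d)
near=(np.hypot(P[:,0]-.543,P[:,1]-.122)<.05)
h=np.histogram(P[near,2],bins=np.arange(-.002,.17,.004)); print(list(zip(h[1].round(3),h[0])))
t=near&(P[:,2]>.148)
m=np.zeros(im.shape[:2],np.uint8); m[px[t,1],px[t,0]]=255
n,l,st,ce=cv2.connectedComponentsWithStats(m)
for i in range(1,n):
    if st[i,4]<15: continue
    v,u=np.nonzero(l==i); Q=bydepth(c,s,d,np.c_[u,v]); Q2=onplane(c,s,np.c_[u,v],np.median(Q[:,2]))
    r=cv2.minAreaRect((Q2[:,:2]*1e3).astype(np.float32))
    print(st[i],np.median(Q,0).round(4),Q2.mean(0).round(4),r)
E
```

```text
[(np.float64(-0.002), np.int64(4)), (np.float64(0.002), np.int64(0)), (np.float64(0.006), np.int64(0)), (np.float64(0.01), np.int64(3)), (np.float64(0.014), np.int64(35)), (np.float64(0.018), np.int64(1352)), (np.float64(0.022), np.int64(92)), (np.float64(0.026), np.int64(44)), (np.float64(0.03), np.int64(661)), (np.float64(0.034), np.int64(48)), (np.float64(0.038), np.int64(23)), (np.float64(0.042), np.int64(14)), (np.float64(0.046), np.int64(14)), (np.float64(0.05), np.int64(6)), (np.float64(0.054), np.int64(14)), (np.float64(0.058), np.int64(6)), (np.float64(0.062), np.int64(9)), (np.float64(0.066), np.int64(0)), (np.float64(0.07), np.int64(0)), (np.float64(0.074), np.int64(0)), (np.float64(0.078), np.int64(0)), (np.float64(0.082), np.int64(0)), (np.float64(0.086), np.int64(12)), (np.float64(0.09), np.int64(38)), (np.float64(0.094), np.int64(281)), (np.float64(0.098), np.int64(1045)), (np.float64(0.102), np.int64(385)), (np.float64(0.106), np.int64(1378)), (np.float64(0.11), np.int64(86)), (np.float64(0.114), np.int64(126)), (np.float64(0.118), np.int64(41)), (np.float64(0.122), n
[... 361 characters left out ...]
(0))]
[299 189  27   8 186] [0.5362 0.155  0.1524] [0.5362 0.1549 0.1524] ((536.2150268554688, 154.75242614746094), (4.680957794189453, 17.237730026245117), 89.9811782836914)
[ 289  206   45   43 1417] [0.5354 0.1302 0.1497] [0.5354 0.1301 0.1497] ((535.4867553710938, 129.98812866210938), (29.717845916748047, 30.057289123535156), 62.87263870239258)
[298 258  26   9 178] [0.5344 0.1054 0.1523] [0.5346 0.1053 0.1523] ((534.7807006835938, 105.468994140625), (5.601597785949707, 17.687244415283203), 87.07099151611328)
[  124   318   398   162 26358] [0.5433 0.1321 0.3357] [0.543  0.138  0.3357] ((542.7478637695312, 143.6851806640625), (88.66118621826172, 43.639652252197266), 0.020985346287488937)
```

View pics/w1c.png

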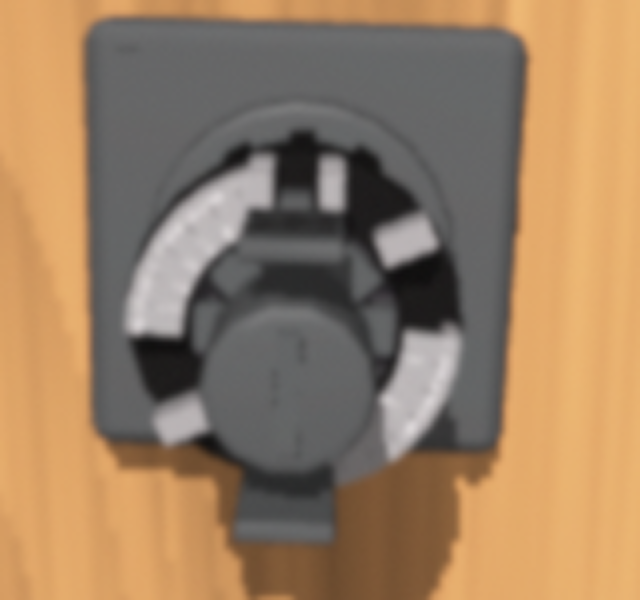

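Call:
drive_tool --moves '[[[0.4,-0.4,0,0,0,0.14],[0.88,-0.77,0,0,0,0.28],[0.88,-0.77,0,0,0,0.42],[0.88,-0.77,0,0,0,0.56],[0.88,-0.77,0,0,0,0.7],[0.88,-0.77,0,0,0,0.84],[0.88,-0.77,0,0,0,0.98],[0.88,-0.77,0,0,0,1.12],[0.88,-0.77,0,0,0,1.26],[0.88,-0.77,0,0,0,1.4]]]'

```text
t: 1.9
ee_pos: [0.5362, 0.1291, 0.2606]
orientation: [3.141, 0.001, 0.163]
contact_force: [-0.1, -0.1, -0.3]
width: 1.0
```

```bash
python3 - <<'E'
from h import *
for n in ["scene","side"]:
    im,d,c,s=pickle.load(open(f"{n}0.pkl","rb")); px,P=cloud(c,s,d)
    near=(np.hypot(P[:,0]-.5355,P[:,1]-.130)<.035)
    t=near&(P[:,2]>.1455)&(P[:,2]<.165)
    m=np.zeros(im.shape[:2],np.uint8); m[px[t,1],px[t,0]]=255
    k,l,st,ce=cv2.connectedComponentsWithStats(m,connectivity=4)
    for i in range(1,k):
        v,u=np.nonzero(l==i); Q=bydepth(c,s,d,np.c_[u,v]); print(n,st[i],Q.mean(0).round(4),np.ptp(Q,axis=0).round(4))
E
```

```text
scene [387 223   4   7  18] [0.538  0.1553 0.153 ] [0.0176 0.0052 0.0132]
scene [372 224  13  12 108] [0.5395 0.1298 0.1512] [0.034  0.0309 0.0105]
scene [367 227   4   7  19] [0.5359 0.1051 0.152 ] [0.0165 0.0061 0.0111]
scene [369 234   1   1   1] [0.547  0.103  0.1493] [0. 0. 0.]
side [257 250  23  19 203] [0.5339 0.1336 0.1507] [0.0291 0.0572 0.011 ]
```

Yaw is now 0.163. I'll turn the remaining 0.195 to align with the cap and take a second wrist view from the +x side.

Call:
drive_tool --moves '[[[-0.07,-0.1,0,0,0,0.1],[-0.07,-0.1,0,0,0,0.195],[-0.07,-0.1,0,0,0,0.195],[-0.07,-0.1,0,0,0,0.195],[-0.07,-0.1,0,0,0,0.195]]]'

```text
t: 2.4
ee_pos: [0.5356, 0.1296, 0.2605]
orientation: [3.141, 0.001, -0.031]
contact_force: [0.3, -1.1, -0.8]
width: 1.005
```

```bash
python3 snap.py 2 wrist; cat > tabs.py <<'E'
import sys
from h import *
im,d,c,s=pickle.load(open(sys.argv[1],"rb")); cx,cy,zmin=map(float,sys.argv[2:5])
px,P=cloud(c,s,d)
t=(np.hypot(P[:,0]-cx,P[:,1]-cy)<.06)&(P[:,2]>zmin)&(P[:,2]<zmin+.02)
m=np.zeros(im.shape[:2],np.uint8); m[px[t,1],px[t,0]]=255
k,l,st,ce=cv2.connectedComponentsWithStats(m,connectivity=4)
T=[]
for i in range(1,k):
    if st[i,4]<25: continue
    v,u=np.nonzero(l==i); Q=bydepth(c,s,d,np.c_[u,v]); z=np.median(Q[:,2]); Q2=onplane(c,s,np.c_[u,v],z)[:,:2]
    r=cv2.minAreaRect((Q2*1e3).astype(np.float32)); print(st[i],z.round(4),Q2.mean(0).round(4),np.round(r[0],1),np.round(r[1],1),round(r[2],1))
    T.append(np.array(r[0]))
if len(T)==3:
    v=(T[0]-T[2]); v=v*np.sign(v[1]); print("mid",(T[0]+T[2])/2,"yaw deg",np.degrees(np.arctan2(-v[0],v[1])),np.linalg.norm(v))
E
python3 tabs.py wrist2.pkl .5355 .130 .1455; python3 - <<'E'
import cv2
im=cv2.imread("pics/wrist2.png"); cv2.imwrite("pics/w2c.png",cv2.resize(im[130:290,240:400],(600,600),interpolation=cv2.INTER_CUBIC))
E
```

```text
{'t': 2.45, 'joint_pos': [0.2161, 0.2812, 1.7675, -0.0001, 1.094, 1.8184], 'ee_pos': [0.5355, 0.1297, 0.2605], 'orientation': [3.1412, 0.0011, -0.0315], 'contact_force': [-0.1227, -0.053, 0.7583], 'wrist_torque': [-0.0308, -0.01, 0.0258], 'width': 1.0019}
[ 299  217   44   43 1480] 0.1497 [0.5366 0.1296] [536.4 129.4] [29.9 30.7] 87.1
[281 226   7  28 176] 0.1524 [0.5374 0.1544] [537.2 154.6] [ 4.1 19.7] 86.5
[353 226   7  28 178] 0.1523 [0.5356 0.105 ] [535.6 105. ] [ 4.2 19.6] 89.7
mid [536.04171753 117.21241379] yaw deg -1.898871669237122 24.445010740357123
```

View pics/w2c.png

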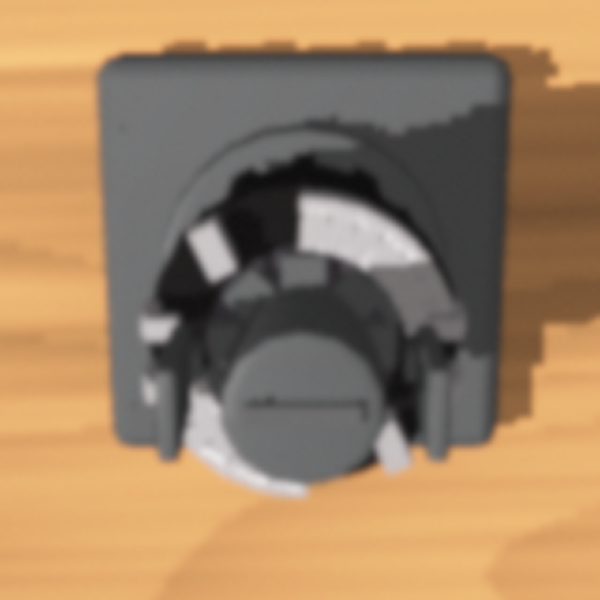

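Two views agree: cap axis at about (0.536, 0.130), yaw about -1.9°. I'll descend to TCP z = 0.120 with the gripper open.

Call:
drive_tool --moves '[[[0.05,-0.03,3,0,0,0.003],[0.05,-0.03,6,0,0,0.003],[0.05,-0.03,9,0,0,0.003],[0.05,-0.03,11,0,0,0.003],[0.05,-0.03,12.5,0,0,0.003],[0.05,-0.03,13.5,0,0,0.003],[0.05,-0.03,14.05,0,0,0.003],[0.05,-0.03,14.05,0,0,0.003],[0.05,-0.03,14.05,0,0,0.003]]]'

```text
t: 3.35
ee_pos: [0.5363, 0.13, 0.1206]
orientation: [3.141, 0.0, -0.034]
contact_force: [0.5, 0.2, -0.4]
width: 1.003
```

Call:
drive_tool --moves '[[[0,0,0,0,0,0],[0,0,0,0,0,0],[0,0,0,0,0,0],[0,0,0,0,0,0],[0,0,0,0,0,0]]]' --hand 5.7

```text
t: 3.85
ee_pos: [0.5363, 0.13, 0.1207]
orientation: [3.142, 0.0, -0.034]
contact_force: [0.1, 0.2, 0.3]
width: 0.668
```

```bash
python3 snap.py 3 wrist scene
```

```text
{'t': 3.95, 'joint_pos': [0.2163, 0.4724, 1.8649, -0.0001, 0.8044, 1.8215], 'ee_pos': [0.5363, 0.13, 0.1206], 'orientation': [3.1415, 0.0001, -0.0343], 'contact_force': [-0.1338, 0.6564, -0.068], 'wrist_torque': [0.0137, 0.0362, 0.0216], 'width': 0.6688}
```

View pics/wrist3.png

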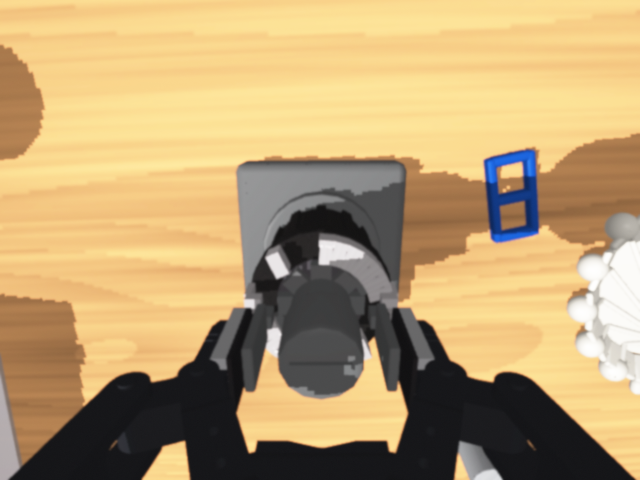

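The tabs lie symmetrically between the pads, with the left gap at x≈255 and the right at x≈385. I'll close in steps and watch the side force.

Call:
drive_tool --moves '[[[0,0,0,0,0,0],[0,0,0,0,0,0],[0,0,0,0,0,0]]]' --hand 5.3

```text
t: 4.25
ee_pos: [0.5363, 0.13, 0.1208]
orientation: [3.142, 0.0, -0.034]
contact_force: [-1.4, 0.1, 2.9]
width: 0.625
```

Call:
drive_tool --moves '[[[0,0,0,0,0,0],[0,0,0,0,0,0],[0,0,0,0,0,0]]]' --hand 4.9

```text
t: 4.55
ee_pos: [0.5365, 0.1301, 0.121]
orientation: [-3.142, -0.0, -0.034]
contact_force: [-0.6, -0.3, 4.8]
width: 0.575
```

```bash
python3 snap.py 4
```

```text
{'t': 4.55, 'joint_pos': [0.2163, 0.4719, 1.8646, -0.0001, 0.8049, 1.8215], 'ee_pos': [0.5365, 0.1301, 0.121], 'orientation': [-3.1416, -0.0002, -0.0344], 'contact_force': [-0.5817, -0.2949, 4.793], 'wrist_torque': [-0.0368, 0.2647, -0.0259], 'width': 0.5746}
```

Call:
drive_tool --moves '[[[0,0,0,0,0,0],[0,0,0,0,0,0],[0,0,0,0,0,0]]]' --hand 4.5

```text
t: 4.85
ee_pos: [0.5366, 0.1301, 0.1214]
orientation: [-3.142, -0.0, -0.034]
contact_force: [-1.9, -0.2, 7.0]
width: 0.532
```

Call:
drive_tool --moves '[[[0,0,0,0,0,0],[0,0,0,0,0,0],[0,0,0,0,0,0],[0,0,0,0,0,0]]]' --hand 4.1

```text
t: 5.25
ee_pos: [0.5366, 0.1301, 0.1218]
orientation: [-3.142, -0.001, -0.034]
contact_force: [-2.6, -1.0, 7.6]
width: 0.483
```

```bash
python3 snap.py 4 wrist side
```

```text
{'t': 5.35, 'joint_pos': [0.2163, 0.4706, 1.8642, -0.0003, 0.806, 1.8215], 'ee_pos': [0.5367, 0.13, 0.1219], 'orientation': [-3.1416, -0.0008, -0.0343], 'contact_force': [-2.5804, -0.6029, 7.5692], 'wrist_torque': [-0.1041, 0.3325, -0.0057], 'width': 0.4862}
```

View pics/wrist4.png

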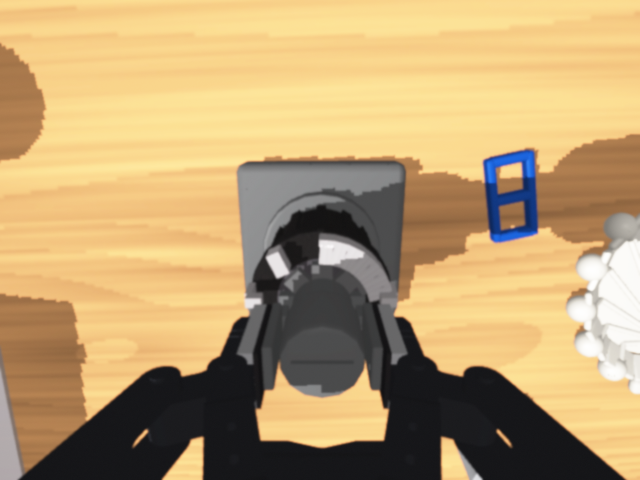

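Call:
drive_tool --moves '[[[0,0,0,0,0,0],[0,0,0,0,0,0],[0,0,0,0,0,0]]]' --hand 3.6

```text
t: 5.65
ee_pos: [0.5367, 0.1301, 0.1231]
orientation: [-3.142, -0.001, -0.034]
contact_force: [-4.5, -1.3, 15.1]
width: 0.44
```

```bash
python3 snap.py 5
```

```text
{'t': 5.65, 'joint_pos': [0.2163, 0.4687, 1.8638, -0.0003, 0.8081, 1.8216], 'ee_pos': [0.5367, 0.1301, 0.1231], 'orientation': [-3.1415, -0.0011, -0.0342], 'contact_force': [-4.5367, -1.2985, 15.0679], 'wrist_torque': [-0.1476, 0.8322, 0.0358], 'width': 0.44}
```

Call:
drive_tool --moves '[[[0,0,-0.05,0,0,0],[0,0,-0.05,0,0,0],[0,0,-0.05,0,0,0]]]'

```text
t: 5.95
ee_pos: [0.5366, 0.13, 0.1233]
orientation: [3.142, -0.001, -0.034]
contact_force: [-0.9, 0.4, 1.3]
width: 0.444
```

```bash
python3 snap.py 6 wrist side scene; python3 - <<'E'
import cv2
a=cv2.imread("pics/side6.png")[230:340,220:330]; b=cv2.imread("pics/wrist6.png")[220:420,220:420]
cv2.imwrite("pics/c6.png",cv2.hconcat([cv2.resize(a,(400,400),interpolation=cv2.INTER_CUBIC),cv2.resize(b,(400,400),interpolation=cv2.INTER_CUBIC)]))
E
```

```text
{'t': 6.1, 'joint_pos': [0.2163, 0.4683, 1.8636, -0.0004, 0.809, 1.8215], 'ee_pos': [0.5366, 0.13, 0.1233], 'orientation': [3.1415, -0.0007, -0.0342], 'contact_force': [-0.2265, 0.5438, 1.2888], 'wrist_torque': [-0.0569, 0.0349, -0.0326], 'width': 0.4421}
```

View pics/c6.png

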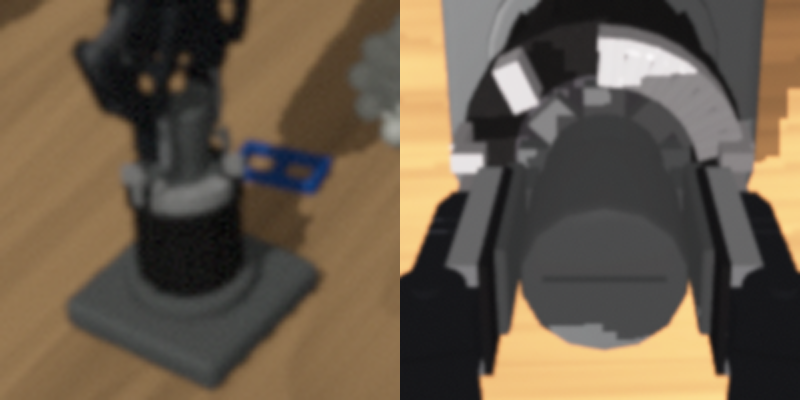

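The tabs are fully in and the forces are near zero. I'll start with a small trial turn.

Call:
drive_tool --moves '[[[0,0,0,0,0,-0.02],[0,0,0,0,0,-0.04],[0,0,0,0,0,-0.04]]]'

```text
t: 6.4
ee_pos: [0.5367, 0.13, 0.1233]
orientation: [3.142, -0.001, 0.007]
contact_force: [0.8, 0.5, 1.1]
width: 0.439
```

```bash
python3 snap.py 7
```

```text
{'t': 6.4, 'joint_pos': [0.2163, 0.4684, 1.8635, -0.0003, 0.8088, 1.7805], 'ee_pos': [0.5367, 0.13, 0.1233], 'orientation': [3.1415, -0.0009, 0.0067], 'contact_force': [0.7818, 0.5156, 1.1149], 'wrist_torque': [0.0029, -0.0268, -0.0058], 'width': 0.4387}
```

Call:
drive_tool --moves '[[[0,0,0,0,0,-0.05],[0,0,0,0,0,-0.1],[0,0,0,0,0,-0.15],[0,0,0,0,0,-0.2],[0,0,0,0,0,-0.2]]]'

```text
t: 6.9
ee_pos: [0.5368, 0.1301, 0.1233]
orientation: [3.141, -0.001, 0.207]
contact_force: [1.4, 0.4, 0.6]
width: 0.442
```

```bash
python3 snap.py 7
```

```text
{'t': 6.9, 'joint_pos': [0.2163, 0.4684, 1.8634, -0.0003, 0.8087, 1.5801], 'ee_pos': [0.5368, 0.1301, 0.1233], 'orientation': [3.1414, -0.0011, 0.2072], 'contact_force': [1.3673, 0.4224, 0.6293], 'wrist_torque': [0.0078, 0.0056, 0.0347], 'width': 0.4416}
```

Call:
drive_tool --moves '[[[0,0,0,0,0,-0.05],[0,0,0,0,0,-0.1],[0,0,0,0,0,-0.15],[0,0,0,0,0,-0.2],[0,0,0,0,0,-0.25],[0,0,0,0,0,-0.25]]]'

```text
t: 7.5
ee_pos: [0.5369, 0.1301, 0.1233]
orientation: [3.141, -0.001, 0.456]
contact_force: [-0.1, -0.3, 1.6]
width: 0.436
```

```bash
python3 snap.py 8 wrist
```

```text
{'t': 7.55, 'joint_pos': [0.2163, 0.4685, 1.8634, -0.0003, 0.8086, 1.3321], 'ee_pos': [0.5368, 0.1301, 0.1233], 'orientation': [3.1411, -0.001, 0.4553], 'contact_force': [0.5081, 0.4252, 1.5566], 'wrist_torque': [0.0375, -0.0814, -0.0088], 'width': 0.4426}
```

View pics/wrist8.png

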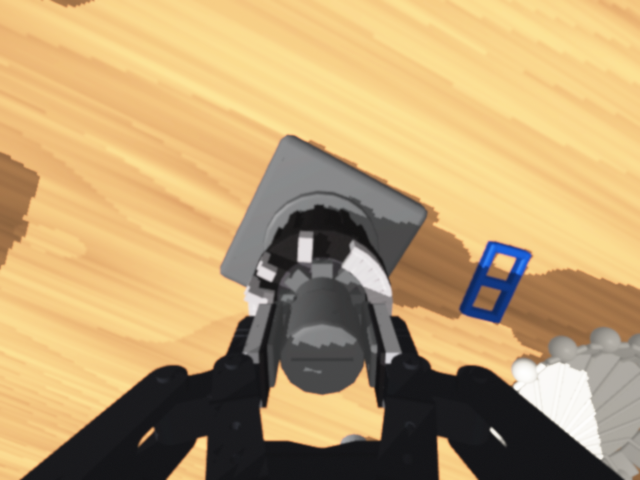

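The cap turns with the fingers: its slot stays square to them. Now I'll take small steps and feel for the stop.

Call:
drive_tool --moves '[[[0,0,0,0,0,-0.03],[0,0,0,0,0,-0.06],[0,0,0,0,0,-0.06]]]'

```text
t: 7.85
ee_pos: [0.5369, 0.1301, 0.1233]
orientation: [3.141, -0.001, 0.516]
contact_force: [0.6, -0.0, 0.5]
width: 0.44
```

```bash
python3 snap.py 9
```

```text
{'t': 7.85, 'joint_pos': [0.2163, 0.4685, 1.8634, -0.0003, 0.8086, 1.2712], 'ee_pos': [0.5369, 0.1301, 0.1233], 'orientation': [3.141, -0.001, 0.5161], 'contact_force': [0.5714, -0.024, 0.5429], 'wrist_torque': [0.0288, -0.0468, -0.0017], 'width': 0.4397}
```

Call:
drive_tool --moves '[[[0,0,0,0,0,-0.02],[0,0,0,0,0,-0.04],[0,0,0,0,0,-0.04]]]'

```text
t: 8.15
ee_pos: [0.5368, 0.1301, 0.1233]
orientation: [3.141, -0.001, 0.557]
contact_force: [0.1, -0.6, 0.9]
width: 0.442
```

```bash
python3 snap.py 9
```

```text
{'t': 8.15, 'joint_pos': [0.2163, 0.4685, 1.8634, -0.0003, 0.8087, 1.2304], 'ee_pos': [0.5368, 0.1301, 0.1233], 'orientation': [3.141, -0.0009, 0.5568], 'contact_force': [0.1298, -0.5693, 0.8776], 'wrist_torque': [0.002, -0.0067, -0.0234], 'width': 0.4416}
```

Call:
drive_tool --moves '[[[0,0,0,0,0,-0.02],[0,0,0,0,0,-0.035],[0,0,0,0,0,-0.035]]]'

```text
t: 8.45
ee_pos: [0.5369, 0.1301, 0.1233]
orientation: [3.141, -0.001, 0.593]
contact_force: [0.3, -0.1, 0.6]
width: 0.444
```

```bash
cat > f.py <<'E'
from station import readout
import numpy as np
s=readout.read_state(); print(round(float(s["t"]),2),"F",np.round(s["contact_force"],2),"M",np.round(s["wrist_torque"],3),"yaw",round(float(s["orientation"][2]),4),"w",round(s["width"],3),"p",np.round(s["ee_pos"],4),"e6",np.round(s["joint_efforts"][5],3))
E
python3 f.py
```

```text
8.45 F [ 0.27 -0.07  0.62] M [ 0.072 -0.047 -0.   ] yaw 0.5925 w 0.444 p [0.5369 0.1301 0.1233] e6 -0.155
```

Call:
drive_tool --moves '[[[0,0,0,0,0,-0.02],[0,0,0,0,0,-0.035],[0,0,0,0,0,-0.035]]]'

```text
t: 8.75
ee_pos: [0.5369, 0.1301, 0.1233]
orientation: [3.141, -0.001, 0.628]
contact_force: [0.7, 0.2, 0.2]
width: 0.439
```

```bash
python3 f.py
```

```text
8.75 F [0.67 0.17 0.23] M [-0.023 -0.05  -0.003] yaw 0.6282 w 0.439 p [0.5369 0.1301 0.1233] e6 -0.155
```

Call:
drive_tool --moves '[[[0,0,0,0,0,-0.02],[0,0,0,0,0,-0.035],[0,0,0,0,0,-0.035]]]'

```text
t: 9.05
ee_pos: [0.5368, 0.1301, 0.1233]
orientation: [3.141, -0.001, 0.664]
contact_force: [-0.2, -1.0, 0.8]
width: 0.441
```

```bash
python3 f.py
```

```text
9.05 F [-0.24 -1.    0.83] M [ 0.031 -0.06   0.001] yaw 0.664 w 0.441 p [0.5368 0.1301 0.1233] e6 -0.156
```

Call:
drive_tool --moves '[[[0,0,0,0,0,-0.02],[0,0,0,0,0,-0.035],[0,0,0,0,0,-0.035]]]'

```text
t: 9.35
ee_pos: [0.5368, 0.1301, 0.1233]
orientation: [3.141, -0.001, 0.7]
contact_force: [0.2, -0.2, 0.8]
width: 0.441
```

```bash
python3 f.py
```

```text
9.35 F [ 0.24 -0.19  0.78] M [ 0.049 -0.014  0.014] yaw 0.6997 w 0.441 p [0.5368 0.1301 0.1233] e6 -0.156
```

Call:
drive_tool --moves '[[[0,0,0,0,0,-0.02],[0,0,0,0,0,-0.035],[0,0,0,0,0,-0.035]]]'

```text
t: 9.65
ee_pos: [0.5368, 0.1301, 0.1233]
orientation: [3.141, -0.001, 0.735]
contact_force: [0.1, 0.5, 0.7]
width: 0.44
```

```bash
python3 f.py
```

```text
9.65 F [0.14 0.53 0.74] M [ 0.034 -0.014 -0.012] yaw 0.7353 w 0.44 p [0.5368 0.1301 0.1233] e6 -0.156
```

Call:
drive_tool --moves '[[[0,0,0,0,0,-0.02],[0,0,0,0,0,-0.035],[0,0,0,0,0,-0.035]]]'

```text
t: 9.95
ee_pos: [0.5368, 0.1301, 0.1233]
orientation: [3.141, -0.001, 0.771]
contact_force: [0.0, -0.4, 0.8]
width: 0.442
```

```bash
python3 f.py
```

```text
9.95 F [ 0.03 -0.37  0.8 ] M [ 0.068 -0.045 -0.03 ] yaw 0.771 w 0.442 p [0.5368 0.1301 0.1233] e6 -0.157
```

Call:
drive_tool --moves '[[[0,0,0,0,0,-0.02],[0,0,0,0,0,-0.035],[0,0,0,0,0,-0.035]]]'

```text
t: 10.25
ee_pos: [0.5368, 0.1301, 0.1233]
orientation: [3.141, -0.001, 0.807]
contact_force: [-0.1, 0.1, 0.6]
width: 0.44
```

```bash
python3 f.py
```

```text
10.25 F [-0.07  0.09  0.65] M [ 0.012 -0.014  0.046] yaw 0.8067 w 0.44 p [0.5368 0.1301 0.1233] e6 -0.157
```

Call:
drive_tool --moves '[[[0,0,0,0,0,-0.02],[0,0,0,0,0,-0.035],[0,0,0,0,0,-0.035]]]'

```text
t: 10.55
ee_pos: [0.5368, 0.1301, 0.1233]
orientation: [3.141, -0.001, 0.842]
contact_force: [0.1, 0.6, 1.3]
width: 0.442
```

```bash
python3 f.py
```

```text
10.55 F [0.13 0.63 1.29] M [-0.047 -0.05   0.013] yaw 0.8424 w 0.442 p [0.5368 0.1301 0.1233] e6 -0.157
```

Call:
drive_tool --moves '[[[0,0,0,0,0,-0.02],[0,0,0,0,0,-0.035],[0,0,0,0,0,-0.035]]]'

```text
t: 10.85
ee_pos: [0.5368, 0.1301, 0.1233]
orientation: [3.141, -0.001, 0.878]
contact_force: [-0.8, -0.1, 1.2]
width: 0.439
```

```bash
python3 f.py
```

```text
10.85 F [-0.81 -0.13  1.16] M [ 0.071 -0.094 -0.013] yaw 0.8781 w 0.439 p [0.5368 0.1301 0.1233] e6 -0.157
```

Call:
drive_tool --moves '[[[0,0,0,0,0,-0.02],[0,0,0,0,0,-0.035],[0,0,0,0,0,-0.035]]]'

```text
t: 11.15
ee_pos: [0.5368, 0.13, 0.1233]
orientation: [3.141, -0.001, 0.914]
contact_force: [0.9, 0.4, 1.4]
width: 0.448
```

```bash
python3 f.py
```

```text
11.15 F [0.88 0.36 1.41] M [ 0.024 -0.018  0.009] yaw 0.9138 w 0.448 p [0.5368 0.13   0.1233] e6 -0.157
```

Call:
drive_tool --moves '[[[0,0,0,0,0,-0.02],[0,0,0,0,0,-0.035],[0,0,0,0,0,-0.035]]]'

```text
t: 11.45
ee_pos: [0.5367, 0.13, 0.1233]
orientation: [3.141, -0.0, 0.95]
contact_force: [0.1, -0.4, 0.8]
width: 0.438
```

```bash
python3 f.py
```

```text
11.45 F [ 0.15 -0.36  0.83] M [ 0.059 -0.017 -0.01 ] yaw 0.9495 w 0.438 p [0.5367 0.13   0.1233] e6 -0.158
```

Call:
drive_tool --moves '[[[0,0,0,0,0,-0.02],[0,0,0,0,0,-0.035],[0,0,0,0,0,-0.035]]]'

```text
t: 11.75
ee_pos: [0.5368, 0.1301, 0.1233]
orientation: [3.141, -0.0, 0.985]
contact_force: [0.2, -0.8, 0.5]
width: 0.442
```

```bash
python3 f.py
```

```text
11.75 F [ 0.22 -0.81  0.49] M [ 0.067 -0.059  0.023] yaw 0.9852 w 0.442 p [0.5368 0.1301 0.1233] e6 -0.158
```

Call:
drive_tool --moves '[[[0,0,0,0,0,-0.02],[0,0,0,0,0,-0.035],[0,0,0,0,0,-0.035]]]'

```text
t: 12.05
ee_pos: [0.5367, 0.13, 0.1233]
orientation: [3.141, -0.0, 1.021]
contact_force: [0.5, -0.4, 1.4]
width: 0.441
```

```bash
python3 f.py; python3 snap.py 10 wrist
```

```text
12.05 F [ 0.48 -0.39  1.39] M [ 0.059 -0.091 -0.019] yaw 1.0209 w 0.441 p [0.5367 0.13   0.1233] e6 -0.159
{'t': 12.1, 'joint_pos': [0.2163, 0.4684, 1.8634, -0.0003, 0.809, 0.767], 'ee_pos': [0.5367, 0.1301, 0.1233], 'orientation': [3.1408, -0.0004, 1.0204], 'contact_force': [0.0586, -0.3031, 1.159], 'wrist_torque': [0.0685, -0.0139, -0.0007], 'width': 0.4397}
```

View pics/wrist10.png

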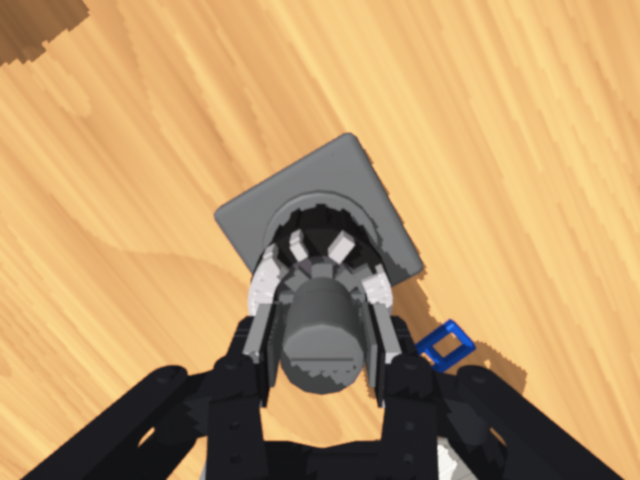

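The slot is still square to the fingers (at 322,358), so the cap is following. I'll continue.

Call:
drive_tool --moves '[[[0,0,0,0,0,-0.02],[0,0,0,0,0,-0.035],[0,0,0,0,0,-0.035]]]'

```text
t: 12.4
ee_pos: [0.5367, 0.13, 0.1233]
orientation: [3.141, -0.0, 1.056]
contact_force: [0.1, 0.2, 1.0]
width: 0.44
```

```bash
python3 f.py
```

```text
12.4 F [0.07 0.21 1.04] M [ 0.007 -0.039 -0.009] yaw 1.0561 w 0.44 p [0.5367 0.13   0.1233] e6 -0.158
```

Call:
drive_tool --moves '[[[0,0,0,0,0,-0.02],[0,0,0,0,0,-0.035],[0,0,0,0,0,-0.035]]]'

```text
t: 12.7
ee_pos: [0.5367, 0.13, 0.1233]
orientation: [3.141, -0.0, 1.092]
contact_force: [0.7, -0.4, 1.0]
width: 0.445
```

```bash
python3 f.py
```

```text
12.7 F [ 0.68 -0.36  0.95] M [ 0.071 -0.024  0.026] yaw 1.0918 w 0.445 p [0.5367 0.13   0.1233] e6 -0.159
```

Call:
drive_tool --moves '[[[0,0,0,0,0,-0.02],[0,0,0,0,0,-0.035],[0,0,0,0,0,-0.035]]]'

```text
t: 13.0
ee_pos: [0.5367, 0.13, 0.1233]
orientation: [3.141, -0.0, 1.127]
contact_force: [1.3, -0.0, 0.8]
width: 0.439
```

```bash
python3 f.py
```

```text
13.0 F [ 1.3  -0.05  0.77] M [ 0.05  -0.06  -0.026] yaw 1.1275 w 0.439 p [0.5367 0.13   0.1233] e6 -0.159
```

Call:
drive_tool --moves '[[[0,0,0,0,0,-0.02],[0,0,0,0,0,-0.035],[0,0,0,0,0,-0.035]]]'

```text
t: 13.3
ee_pos: [0.5367, 0.1301, 0.1233]
orientation: [3.141, -0.0, 1.163]
contact_force: [-0.4, 0.0, 1.1]
width: 0.441
```

```bash
python3 f.py
```

```text
13.3 F [-0.39  0.01  1.14] M [ 0.041 -0.045 -0.   ] yaw 1.1632 w 0.441 p [0.5367 0.1301 0.1233] e6 -0.158
```

Call:
drive_tool --moves '[[[0,0,0,0,0,-0.02],[0,0,0,0,0,-0.035],[0,0,0,0,0,-0.035]]]'

```text
t: 13.6
ee_pos: [0.5367, 0.13, 0.1233]
orientation: [3.141, -0.0, 1.199]
contact_force: [0.1, -0.2, 1.6]
width: 0.445
```

```bash
python3 f.py
```

```text
13.6 F [ 0.13 -0.19  1.64] M [ 0.083 -0.07  -0.017] yaw 1.1989 w 0.445 p [0.5367 0.13   0.1233] e6 -0.158
```

Call:
drive_tool --moves '[[[0,0,0,0,0,-0.02],[0,0,0,0,0,-0.035],[0,0,0,0,0,-0.035]]]'

```text
t: 13.9
ee_pos: [0.5367, 0.13, 0.1233]
orientation: [3.141, -0.0, 1.235]
contact_force: [0.1, 0.0, 1.3]
width: 0.44
```

```bash
python3 f.py
```

```text
13.9 F [0.05 0.02 1.25] M [ 0.048 -0.039  0.022] yaw 1.2346 w 0.44 p [0.5367 0.13   0.1233] e6 -0.158
```

Call:
drive_tool --moves '[[[0,0,0,0,0,-0.02],[0,0,0,0,0,-0.035],[0,0,0,0,0,-0.035]]]'

```text
t: 14.2
ee_pos: [0.5366, 0.13, 0.1233]
orientation: [3.141, 0.0, 1.27]
contact_force: [-0.4, -0.0, 0.4]
width: 0.441
```

```bash
python3 f.py
```

```text
14.2 F [-0.37 -0.05  0.41] M [ 0.047 -0.082  0.013] yaw 1.2703 w 0.441 p [0.5366 0.13   0.1233] e6 -0.157
```

Call:
drive_tool --moves '[[[0,0,0,0,0,-0.02],[0,0,0,0,0,-0.035],[0,0,0,0,0,-0.035]]]'

```text
t: 14.5
ee_pos: [0.5366, 0.13, 0.1233]
orientation: [3.141, 0.0, 1.306]
contact_force: [-0.1, 1.0, 1.9]
width: 0.443
```

```bash
python3 f.py
```

```text
14.5 F [-0.12  1.01  1.94] M [ 0.024 -0.04   0.019] yaw 1.306 w 0.443 p [0.5366 0.13   0.1233] e6 -0.157
```

Call:
drive_tool --moves '[[[0,0,0,0,0,-0.02],[0,0,0,0,0,-0.035],[0,0,0,0,0,-0.035]]]'

```text
t: 14.8
ee_pos: [0.5366, 0.13, 0.1233]
orientation: [3.141, 0.0, 1.342]
contact_force: [0.1, -0.4, 1.4]
width: 0.438
```

```bash
python3 f.py
```

```text
14.8 F [ 0.11 -0.39  1.36] M [ 0.041 -0.069  0.034] yaw 1.3417 w 0.438 p [0.5366 0.13   0.1233] e6 -0.157
```

Call:
drive_tool --moves '[[[0,0,0,0,0,-0.02],[0,0,0,0,0,-0.035],[0,0,0,0,0,-0.035]]]'

```text
t: 15.1
ee_pos: [0.5366, 0.13, 0.1233]
orientation: [3.141, 0.0, 1.377]
contact_force: [0.7, -0.1, 0.2]
width: 0.443
```

```bash
python3 f.py;  python3 snap.py 11 wrist
```

```text
15.1 F [ 0.68 -0.07  0.21] M [-0.026 -0.009 -0.021] yaw 1.3774 w 0.443 p [0.5366 0.13   0.1233] e6 -0.157
{'t': 15.15, 'joint_pos': [0.2164, 0.4684, 1.8635, -0.0005, 0.8093, 0.4106], 'ee_pos': [0.5366, 0.13, 0.1233], 'orientation': [3.1411, 0.0002, 1.3769], 'contact_force': [0.3811, -0.414, 0.7472], 'wrist_torque': [0.048, -0.0712, -0.0309], 'width': 0.4377}
```

View pics/wrist11.png

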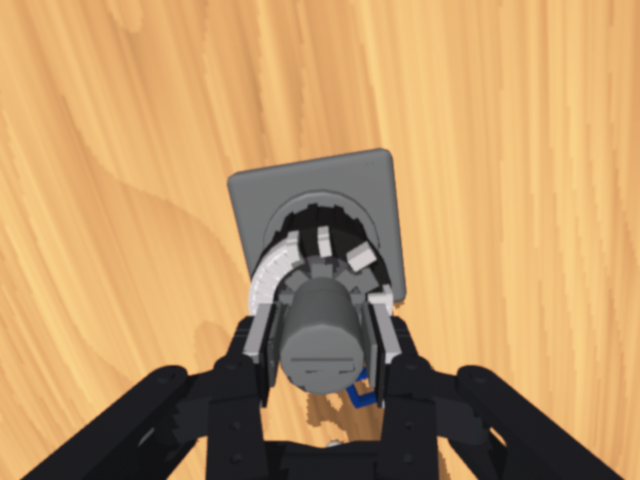

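The cap is still following (slot square). About 81° turned, so I'll use smaller steps.

Call:
drive_tool --moves '[[[0,0,0,0,0,-0.015],[0,0,0,0,0,-0.03],[0,0,0,0,0,-0.03]]]'

```text
t: 15.45
ee_pos: [0.5363, 0.1303, 0.1233]
orientation: [-3.142, -0.0, 1.407]
contact_force: [-2.2, 3.7, 1.8]
width: 0.443
```

```bash
python3 f.py
```

```text
15.45 F [-2.18  3.65  1.82] M [ 0.48   0.275 -0.072] yaw 1.4074 w 0.443 p [0.5363 0.1303 0.1233] e6 -0.206
```

Call:
drive_tool --moves '[[[0,0,0,0,0,-0.008],[0,0,0,0,0,-0.015]]]'

```text
t: 15.65
ee_pos: [0.5362, 0.1305, 0.1233]
orientation: [-3.141, -0.0, 1.423]
contact_force: [-2.3, 3.9, 2.7]
width: 0.442
```

```bash
python3 f.py
```

```text
15.65 F [-2.31  3.87  2.71] M [ 0.599  0.292 -0.132] yaw 1.4228 w 0.442 p [0.5362 0.1305 0.1233] e6 -0.044
```

Call:
drive_tool --moves '[[[0,0,0,0,0,-0.008],[0,0,0,0,0,-0.015]]]'

```text
t: 15.85
ee_pos: [0.536, 0.1307, 0.1233]
orientation: [-3.141, -0.001, 1.438]
contact_force: [-2.1, 3.9, 3.3]
width: 0.445
```

```bash
python3 f.py; python3 snap.py 12 wrist; python3 f.py
```

```text
15.85 F [-2.15  3.92  3.27] M [ 0.744  0.399 -0.168] yaw 1.4382 w 0.445 p [0.536  0.1307 0.1233] e6 -0.087
{'t': 15.9, 'joint_pos': [0.2171, 0.4682, 1.8639, 0.0013, 0.8101, 0.3486], 'ee_pos': [0.536, 0.1307, 0.1233], 'orientation': [-3.1407, -0.0007, 1.4384], 'contact_force': [-2.1512, 4.5489, 2.502], 'wrist_torque': [0.7437, 0.3785, -0.1924], 'width': 0.4415}
15.9 F [-2.15  4.55  2.5 ] M [ 0.744  0.378 -0.192] yaw 1.4384 w 0.441 p [0.536  0.1307 0.1233] e6 -0.136
```

View pics/wrist12.png

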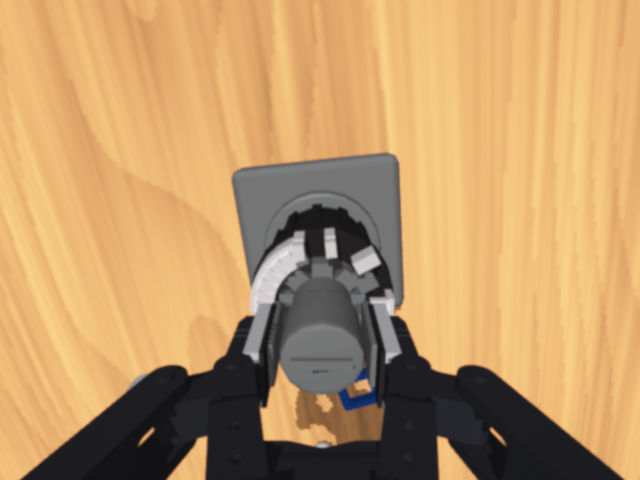

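The lateral force and the turning moment rise together at 82–84°, inside the 34–86° range, so this is the stop. I'll back off about 1.4° to relieve it, then test the lift by a few mm.

Call:
drive_tool --moves '[[[0,0,0,0,0,0.012],[0,0,0,0,0,0.025],[0,0,0,0,0,0.025]]]'

```text
t: 16.2
ee_pos: [0.5362, 0.1305, 0.1233]
orientation: [-3.141, -0.0, 1.413]
contact_force: [0.1, 1.7, 1.1]
width: 0.441
```

```bash
python3 f.py
```

```text
16.2 F [0.08 1.74 1.11] M [ 0.235  0.037 -0.04 ] yaw 1.413 w 0.441 p [0.5362 0.1305 0.1233] e6 0.1
```

Call:
drive_tool --moves '[[[0,0,-0.12,0,0,0],[0,0,-0.25,0,0,0],[0,0,-0.25,0,0,0]]]'

```text
t: 16.5
ee_pos: [0.5358, 0.1303, 0.1257]
orientation: [-3.141, -0.0, 1.413]
contact_force: [-1.4, 0.8, -1.2]
width: 0.438
```

```bash
python3 f.py
```

```text
16.5 F [-1.38  0.82 -1.22] M [ 0.256  0.261 -0.047] yaw 1.4129 w 0.438 p [0.5358 0.1303 0.1257] e6 -0.04
```

It's 2.4 mm up, past the 1.5 mm catch, carrying only the cap's weight. I'll lift on.

Call:
drive_tool --moves '[[[0,0,-0.2,0,0,0],[0,0,-0.4,0,0,0],[0,0,-0.4,0,0,0]]]'

```text
t: 16.8
ee_pos: [0.5359, 0.1303, 0.13]
orientation: [-3.141, -0.0, 1.413]
contact_force: [-1.5, 1.4, -0.3]
width: 0.437
```

```bash
python3 f.py
```

```text
16.8 F [-1.49  1.35 -0.28] M [ 0.234  0.207 -0.065] yaw 1.413 w 0.437 p [0.5359 0.1303 0.13  ] e6 -0.042
```

Call:
drive_tool --moves '[[[0,0,-0.3,0,0,0],[0,0,-0.6,0,0,0],[0,0,-0.9,0,0,0],[0,0,-1.2,0,0,0],[0,0,-1.2,0,0,0]]]'

```text
t: 17.3
ee_pos: [0.5364, 0.1303, 0.1426]
orientation: [3.141, -0.0, 1.413]
contact_force: [0.3, -0.4, -0.1]
width: 0.438
```

```bash
python3 f.py
```

```text
17.3 F [ 0.34 -0.36 -0.05] M [-0.056 -0.028  0.019] yaw 1.413 w 0.438 p [0.5364 0.1303 0.1426] e6 -0.0
```

Now I'll raise clear and look, then measure the dish.

Call:
drive_tool --moves '[[[0,0,-2,0,0,0],[0,0,-4,0,0,0],[0,0,-6,0,0,0],[0,0,-8,0,0,0],[0,0,-9,0,0,0],[0,0,-9,0,0,0]]]'

```text
t: 17.9
ee_pos: [0.5371, 0.1305, 0.2339]
orientation: [3.139, -0.001, 1.413]
contact_force: [-0.6, -0.3, -2.0]
width: 0.442
```

```bash
python3 snap.py 13 wrist scene side; python3 - <<'E'
from h import *
ims=[cv2.resize(cv2.imread(f"pics/{n}13.png"),(400,300)) for n in ("scene","side")]
cv2.imwrite("pics/c13.png",cv2.hconcat(ims))
for n,tag in [("wrist","1"),("wrist","0"),("scene","13"),("side","13")]:
    im,d,c,s=pickle.load(open(f"{n}{tag}.pkl","rb")); px,P=cloud(c,s,d)
    hsv=cv2.cvtColor(im,cv2.COLOR_BGR2HSV)[px[:,1],px[:,0]].astype(int)
    m=(np.hypot(P[:,0]-.485,P[:,1]+.137)<.1)&(P[:,2]<.03)&(P[:,2]>.003)&(hsv[:,1]<70)
    # flat floor
    f=m&(P[:,2]<.0085); print(n,tag,"zmed",np.median(P[m][:,2]).round(4))
    hull=cv2.convexHull((P[m][:,:2]*1e3).astype(np.float32)); (x,y),r=cv2.minEnclosingCircle(hull); print("  outer circle",x,y,r,"centroid",P[m].mean(0).round(4))
    rim=m&(P[:,2]>.014); (x,y),r=cv2.minEnclosingCircle((P[rim][:,:2]*1e3).astype(np.float32)); print("  rim circle",x,y,r, "floor",f.sum(),np.percentile(P[f],[2,50,98],axis=0).round(4)[:,:2].tolist())
E
```

```text
{'t': 18.05, 'joint_pos': [0.2166, 0.3158, 1.7931, 0.0003, 1.0339, 0.3742], 'ee_pos': [0.5357, 0.1301, 0.2316], 'orientation': [-3.1403, 0.0002, 1.413], 'contact_force': [-0.1006, 0.135, -1.1297], 'wrist_torque': [0.0228, 0.031, -0.0146], 'width': 0.4363}
wrist 1 zmed 0.0065
  outer circle 488.1594543457031 -140.27252197265625 90.86864471435547 centroid [ 0.488  -0.1365  0.0097]
  rim circle 488.0811462402344 -140.53204345703125 90.85562896728516 floor 6495 [[0.4305, -0.2023], [0.4894, -0.1404], [0.5481, -0.0845]]
wrist 0 zmed 0.0077
  outer circle 488.18231201171875 -140.43617248535156 91.12755584716797 centroid [ 0.4922 -0.1289  0.0105]
  rim circle 488.2234802246094 -139.80662536621094 91.01830291748047 floor 6865 [[0.4287, -0.1975], [0.5026, -0.1256], [0.5488, -0.0819]]
scene 13 zmed 0.0104
  outer circle 489.72686767578125 -141.1156463623047 92.36799621582031 centroid [ 0.4881 -0.1408  0.0124]
  rim circle 489.7269287109375 -141.11575317382812 92.36803436279297 floor 990 [[0.4285, -0.1993], [0.4904, -0.141], [0.5473, -0.08]]
side 13 zmed 0.0094
  outer circle 487.49066162109375 -139.7189483642578 91.46038818359375 centroid [ 0.4895 -0.1415  0.0115]
  rim circle 487.4906921386719 -139.718994140625 91.46037292480469 floor 1074 [[0.4328, -0.2019], [0.4922, -0.1419], [0.5493, -0.0852]]
```

View pics/wrist13.png

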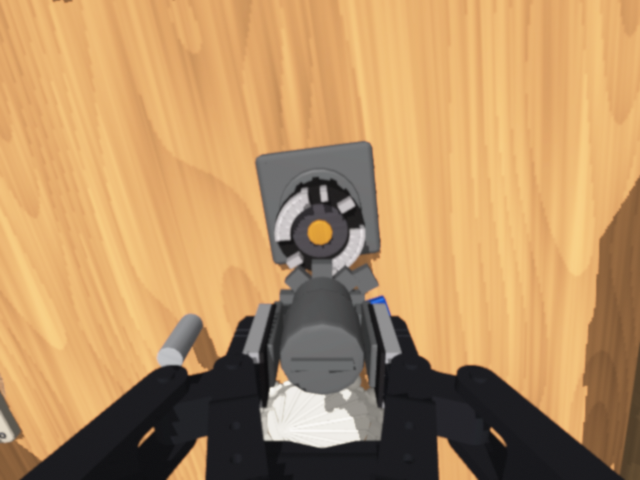

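View pics/c13.png

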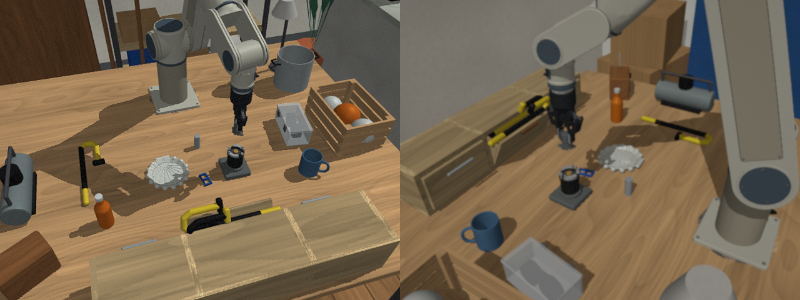

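The cap is off and held; the brass post shows at (320,232). All four measurements put the dish floor centre near (0.490, -0.141). I'll carry the cap over it.

Call:
drive_tool --moves '[[[-2,0,-0.5,0,0,0],[-5,-0.05,-0.5,0,0,0],[-8,-0.1,-0.5,0,0,0],[-11,-0.1,-0.5,0,0,0],[-14,-0.15,-0.5,0,0,0],[-17,-0.15,-0.5,0,0,0],[-20,-0.2,-0.5,0,0,0],[-23,-0.2,-0.5,0,0,0],[-26,-0.25,-0.5,0,0,0],[-27.5,-0.25,-0.5,0,0,0]]]'

```text
t: 19.05
ee_pos: [0.489, -0.1427, 0.2355]
orientation: [-3.138, 0.0, 1.411]
contact_force: [-0.4, 0.2, -0.5]
width: 0.441
```

Call:
drive_tool --moves '[[[0,0,0,0,0,0],[0,0,0,0,0,0],[0,0,0,0,0,0]]]'

```text
t: 19.35
ee_pos: [0.489, -0.1418, 0.2351]
orientation: [-3.138, -0.0, 1.412]
contact_force: [-0.4, 0.2, -0.6]
width: 0.442
```

```bash
python3 snap.py 14 wrist scene
```

```text
{'t': 19.45, 'joint_pos': [-0.3051, 0.2496, 1.8768, -0.0006, 1.0186, -0.1467], 'ee_pos': [0.4892, -0.1417, 0.2354], 'orientation': [-3.1381, 0.0, 1.4127], 'contact_force': [0.533, 0.4037, -1.063], 'wrist_torque': [0.0016, -0.0459, -0.0425], 'width': 0.4386}
```

View pics/wrist14.png

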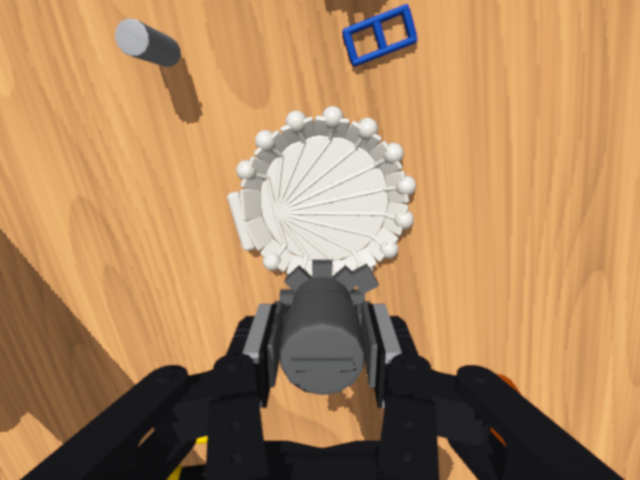

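```bash
python3 - <<'E'
from h import *
im,d,c,s=pickle.load(open("wrist14.pkl","rb"))
print(onplane(c,s,[(328,200),(262,205),(388,190),(330,136)],.006).round(4))
px,P=cloud(c,s,d)
m=(np.hypot(P[:,0]-.489,P[:,1]+.141)<.1)&(P[:,2]>.003)&(P[:,2]<.03)
f=m&(P[:,2]>.0045)&(P[:,2]<.0085); print(np.percentile(P[f],[1,50,99],axis=0).round(4))
r=m&(P[:,2]>.012); e=cv2.minEnclosingCircle((P[r][:,:2]*1e3).astype(np.float32)); print(e)
E
```

```text
[[ 0.4943 -0.1404  0.006 ]
 [ 0.4289 -0.1351  0.006 ]
 [ 0.5539 -0.1398  0.006 ]
 [ 0.5055 -0.0804  0.006 ]]
[[ 0.4277 -0.2019  0.0045]
 [ 0.488  -0.139   0.0056]
 [ 0.5515 -0.08    0.0083]]
((487.7076721191406, -141.4455108642578), 91.37764739990234)
```

Centre confirmed. I'll descend, then feel for the floor.

Call:
drive_tool --moves '[[[0,0,3,0,0,0],[0,0,6,0,0,0],[0,0,9,0,0,0],[0,0,12,0,0,0],[0,0,14.5,0,0,0],[0,0,16.5,0,0,0],[0,0,18,0,0,0],[0,0,19,0,0,0],[0,0,19.5,0,0,0],[0,0,19.5,0,0,0]]]'

```text
t: 20.45
ee_pos: [0.4885, -0.1413, 0.0402]
orientation: [-3.138, -0.0, 1.413]
contact_force: [-0.4, 0.8, -0.4]
width: 0.434
```

Call:
drive_tool --moves '[[[0,0,0.2,0,0,0],[0,0,0.4,0,0,0],[0,0,0.6,0,0,0],[0,0,0.75,0,0,0],[0,0,0.75,0,0,0]]]'

```text
t: 20.95
ee_pos: [0.4884, -0.1413, 0.0326]
orientation: [-3.138, -0.0, 1.413]
contact_force: [0.1, -0.2, -0.5]
width: 0.438
```

```bash
python3 f.py; python3 snap.py 15 wrist side
```

```text
20.95 F [ 0.15 -0.25 -0.47] M [0.004 0.018 0.043] yaw 1.4131 w 0.438 p [ 0.4884 -0.1413  0.0326] e6 0.0
{'t': 21.05, 'joint_pos': [-0.3048, 0.5832, 1.9816, -0.0009, 0.5806, -0.1463], 'ee_pos': [0.4885, -0.1413, 0.0327], 'orientation': [-3.1377, -0.0001, 1.4131], 'contact_force': [-0.3147, 0.3834, -1.1805], 'wrist_torque': [0.0071, -0.0294, -0.0162], 'width': 0.4375}
```

Expected contact is near z ≈ 0.029. I'll go down slowly in 1 mm steps.

Call:
drive_tool --moves '[[[0,0,0.05,0,0,0],[0,0,0.1,0,0,0],[0,0,0.15,0,0,0],[0,0,0.2,0,0,0],[0,0,0.2,0,0,0]]]'

```text
t: 21.55
ee_pos: [0.4884, -0.1413, 0.0306]
orientation: [-3.137, -0.0, 1.413]
contact_force: [-0.2, 0.1, -0.1]
width: 0.443
```

```bash
python3 f.py
```

```text
21.55 F [-0.23  0.13 -0.13] M [ 0.019 -0.039 -0.003] yaw 1.4131 w 0.443 p [ 0.4884 -0.1413  0.0306] e6 -0.0
```

Call:
drive_tool --moves '[[[0,0,0.05,0,0,0],[0,0,0.1,0,0,0],[0,0,0.1,0,0,0]]]'

```text
t: 21.85
ee_pos: [0.4884, -0.1413, 0.0296]
orientation: [-3.137, -0.0, 1.413]
contact_force: [-0.5, -0.0, -0.4]
width: 0.439
```

```bash
python3 f.py
```

```text
21.85 F [-0.46 -0.01 -0.41] M [ 0.079 -0.015  0.024] yaw 1.4132 w 0.439 p [ 0.4884 -0.1413  0.0296] e6 -0.0
```

Call:
drive_tool --moves '[[[0,0,0.03,0,0,0],[0,0,0.06,0,0,0],[0,0,0.06,0,0,0]]]'

```text
t: 22.15
ee_pos: [0.4884, -0.1413, 0.0293]
orientation: [-3.137, -0.0, 1.413]
contact_force: [-1.0, 0.1, 4.1]
width: 0.44
```

```bash
python3 f.py
```

```text
22.15 F [-0.96  0.12  4.11] M [0.028 0.209 0.028] yaw 1.4131 w 0.44 p [ 0.4884 -0.1413  0.0293] e6 -0.001
```

The cap is down, at about 4 N. The tips draw back as the fingers open, so I'll release in small steps and follow down slightly.

Call:
drive_tool --moves '[[[0,0,0.01,0,0,0],[0,0,0.02,0,0,0],[0,0,0.03,0,0,0]]]' --hand 4.2

```text
t: 22.45
ee_pos: [0.4884, -0.1413, 0.0289]
orientation: [-3.137, -0.0, 1.413]
contact_force: [-0.1, -0.6, -1.2]
width: 0.493
```

```bash
python3 f.py
```

```text
22.45 F [-0.12 -0.57 -1.18] M [ 0.002 -0.05  -0.009] yaw 1.4131 w 0.493 p [ 0.4884 -0.1413  0.0289] e6 -0.0
```

Call:
drive_tool --moves '[[[0,0,0.03,0,0,0],[0,0,0.06,0,0,0],[0,0,0.08,0,0,0]]]' --hand 4.5

```text
t: 22.75
ee_pos: [0.4883, -0.1413, 0.028]
orientation: [-3.137, -0.0, 1.413]
contact_force: [0.5, 0.1, -0.6]
width: 0.527
```

```bash
python3 f.py
```

```text
22.75 F [ 0.46  0.14 -0.62] M [-0.017  0.021 -0.034] yaw 1.4132 w 0.527 p [ 0.4883 -0.1413  0.028 ] e6 -0.0
```

Call:
drive_tool --moves '[[[0,0,0.04,0,0,0],[0,0,0.08,0,0,0],[0,0,0.1,0,0,0]]]' --hand 4.8

```text
t: 23.05
ee_pos: [0.4883, -0.1413, 0.0269]
orientation: [-3.137, -0.0, 1.413]
contact_force: [0.0, -0.4, -1.8]
width: 0.563
```

```bash
python3 f.py
```

```text
23.05 F [ 0.   -0.42 -1.83] M [-0.056 -0.012 -0.01 ] yaw 1.4131 w 0.563 p [ 0.4883 -0.1413  0.0269] e6 -0.0
```

Still slightly lifted (about -1 N). I'll lower until the floor is felt again before opening further.

Call:
drive_tool --moves '[[[0,0,0.04,0,0,0],[0,0,0.08,0,0,0],[0,0,0.08,0,0,0]]]'

```text
t: 23.35
ee_pos: [0.4887, -0.1414, 0.0267]
orientation: [-3.138, -0.0, 1.413]
contact_force: [-1.5, 1.3, 6.7]
width: 0.56
```

```bash
python3 f.py
```

```text
23.35 F [-1.51  1.26  6.73] M [ 0.075  0.069 -0.003] yaw 1.4132 w 0.56 p [ 0.4887 -0.1414  0.0267] e6 0.0
```

Call:
drive_tool --moves '[[[0,0,0.03,0,0,0],[0,0,0.06,0,0,0],[0,0,0.09,0,0,0]]]' --hand 5.1

```text
t: 23.65
ee_pos: [0.4891, -0.1415, 0.0261]
orientation: [-3.139, 0.0, 1.413]
contact_force: [-0.5, -0.6, 6.9]
width: 0.597
```

```bash
python3 f.py
```

```text
23.65 F [-0.46 -0.61  6.93] M [ 0.085  0.108 -0.036] yaw 1.4131 w 0.597 p [ 0.4891 -0.1415  0.0261] e6 0.002
```

Call:
drive_tool --moves '[[[0,0,0.03,0,0,0],[0,0,0.06,0,0,0],[0,0,0.09,0,0,0]]]' --hand 5.4

```text
t: 23.95
ee_pos: [0.4891, -0.1415, 0.0252]
orientation: [-3.139, 0.0, 1.413]
contact_force: [-0.2, 0.9, 0.9]
width: 0.632
```

```bash
python3 f.py
```

```text
23.95 F [-0.21  0.85  0.94] M [ 0.034  0.013 -0.035] yaw 1.4131 w 0.632 p [ 0.4891 -0.1415  0.0252] e6 -0.0
```

The fingers are now just clear of the tabs. I'll open a bit more, then rise straight up.

Call:
drive_tool --moves '[[[0,0,0,0,0,0],[0,0,0,0,0,0],[0,0,0,0,0,0],[0,0,0,0,0,0]]]' --hand 7

```text
t: 24.35
ee_pos: [0.4891, -0.1415, 0.0251]
orientation: [-3.139, 0.0, 1.413]
contact_force: [-0.4, 0.1, -0.2]
width: 0.817
```

```bash
python3 f.py;python3 snap.py 16 wrist
```

```text
24.35 F [-0.38  0.11 -0.2 ] M [-0.016 -0.015 -0.033] yaw 1.4131 w 0.817 p [ 0.4891 -0.1415  0.0251] e6 -0.0
{'t': 24.4, 'joint_pos': [-0.3048, 0.5981, 1.9816, -0.0008, 0.5645, -0.1463], 'ee_pos': [0.4891, -0.1415, 0.0251], 'orientation': [-3.1389, 0.0001, 1.4131], 'contact_force': [0.3704, 0.2088, 0.6864], 'wrist_torque': [-0.0129, -0.0365, -0.0461], 'width': 0.8229}
```

View pics/wrist16.png

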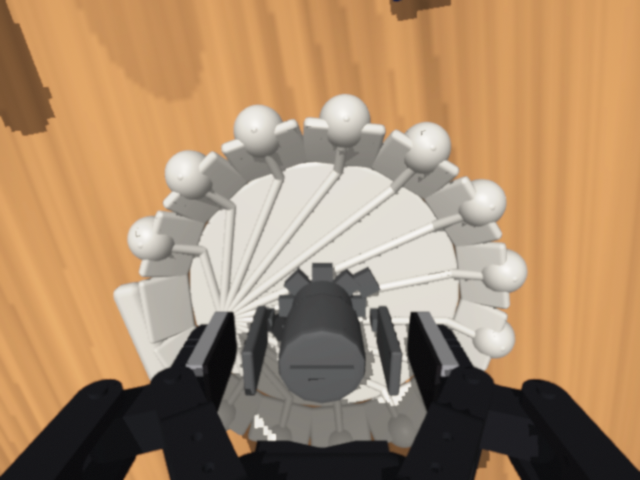

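The cap stands upright in the dish with both tabs out and clear of the pads, gaps at x≈240 and x≈405. Now I'll retract.

Call:
drive_tool --moves '[[[0,0,-1,0,0,0],[0,0,-3,0,0,0],[0,0,-6,0,0,0],[0,0,-10,0,0,0],[0,0,-14,0,0,0],[0,0,-18,0,0,0],[0,0,-20,0,0,0],[0,0,-20,0,0,0],[0,0,-20,0,0,0]]]'

```text
t: 25.3
ee_pos: [0.4894, -0.1415, 0.2256]
orientation: [-3.14, 0.0, 1.413]
contact_force: [-0.2, -0.5, -0.7]
width: 0.82
```

```bash
python3 snap.py 17 wrist scene side; python3 tabs.py wrist17.pkl .489 -.141 .0515; python3 - <<'E'
from h import *
a,b=[cv2.resize(cv2.imread(f"pics/{n}17.png"),(400,300)) for n in ("wrist","scene")]
cv2.imwrite("pics/c17.png",cv2.hconcat([a,b]))
im,d,c,s=pickle.load(open("wrist17.pkl","rb")); px,P=cloud(c,s,d)
r=(np.hypot(P[:,0]-.489,P[:,1]+.141)<.1)&(P[:,2]>.012)&(P[:,2]<.03)&(np.hypot(P[:,0]-.489,P[:,1]+.141)>.06); print(cv2.minEnclosingCircle((P[r][:,:2]*1e3).astype(np.float32)))
E
```

```text
{'t': 25.45, 'joint_pos': [-0.3045, 0.2649, 1.8871, -0.0005, 0.9948, -0.1465], 'ee_pos': [0.4887, -0.1413, 0.2239], 'orientation': [-3.1364, -0.0003, 1.413], 'contact_force': [0.9247, 0.0183, 0.2553], 'wrist_torque': [-0.0042, -0.0423, -0.066], 'width': 0.8204}
[ 304  200   36   37 1022] 0.0556 [ 0.4886 -0.1422] [ 488.6 -142.2] [31.3 29.6] 81.0
[289 208   6  23 111] 0.0583 [ 0.4642 -0.1384] [ 463.8 -138.3] [19.1  4.2] 79.6
[349 208   5  23 113] 0.0583 [ 0.513  -0.1462] [ 513.  -146.1] [19.1  3.4] 82.3
mid [ 500.79328918 -144.16281128] yaw deg 80.97540218939952 24.69173463519835
((487.90985107421875, -142.2354278564453), 91.48218536376953)
```

View pics/c17.png

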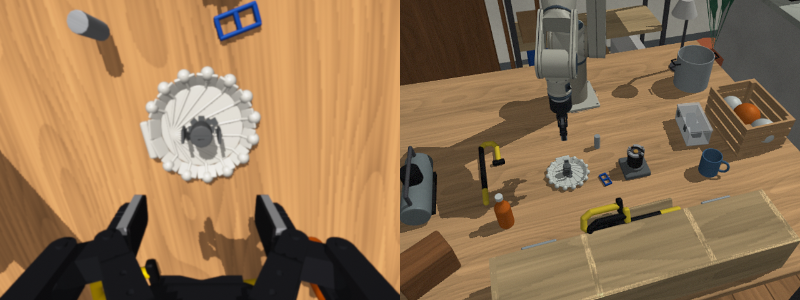

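The cap stands upright at (0.489, -0.142), within about 2 mm of the dish centre. Its tab tops are level at 0.058, reading about 2 mm low as they did on the light, and both tabs are out. The bystanders look unmoved.

```bash
python3 -c "
from station import bot
print(bot.hand_in())"
```

```text
the job is handed in; nothing more can be done
None
```

The tail cap is off the dive light and standing upright in the middle of the shell dish. I handed the job in at about 25.5 s of robot time, against the 72 s limit.

- **Unlocking:** I pinched both tabs fully in, then turned the cap counter-clockwise in about 2° steps. The stop showed at 82–84° as roughly 4–5 N of side force and 0.2 N m of torque.
- **Lifting:** I backed off about 1.4° and lifted straight up. The lift showed under about 2 N in any direction, so the cap was clear of the lips.
- **Placing:** I felt the dish floor at about 4 N and opened the fingers in small steps. The highest force I read while letting go was about 7 N. During release the fingertips drew back and may have raised the cap a fraction of a millimetre. I lowered it until I felt the floor again before opening fully.
- **Last checks:** The cap is within about 2 mm of the dish's centre, with both tabs out and their tops level. The battery, buckle and dish looked unmoved in the pictures, and the robot is 20 cm above, touching nothing.
- **Disagreements:** Depth readings were about 2 mm low, both on the light and in the dish. With the tabs fully in, the gripper's own width read about 37.5 mm instead of 42 mm, so I relied on force and pictures there.

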